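Cull the bad feeding blocks and make up the pair on the spring scale

TASK

Two of these six wooden feeding blocks are bad: one is too short and one has a corner broken off. Put both bad ones in the white tub, and gently set one whole block from the table on the spring scale's pan in place of the bad one there, so that the pan carries just two whole blocks lying flat and its pointer stands at the bracketed mark. Do not drive the pan down to its stop, leave the other whole blocks where they lie, and do not disturb the bottle, label roll, hygrometer and cup.

Things in the scene. Friction and masses are not known exactly. Their poses are not given: they have to be found in the camera images.
- scale: spring scale fixed to the table: grey base 160x150x24 mm, white gauge plate 50 mm wide, 98 mm high, 88 mm out on its -x side. Origin: centre of the base, on the table, z up. Centred over it a flat rimless steel pan, 150 mm in x, 180 mm in y, its top 85.5 mm up when empty, lower by joint pan. It holds two blocks at y about -40 and +40 mm, lengthwise along x
- pan (a joint): how far the sprung pan has sunk, in m: 0 empty, 13 mm for each whole block, 26 mm with two whole blocks (pointer at the mark); stop at 48 mm. The spring gives 98 N/m
- gauge_mark (a point): the long, bracketed stroke on the front of the gauge plate at which the pan's pointer stands when two whole blocks lie on the pan
- whole_1: whole feeding block: plain light wood bar 110 x 46 x 32 mm, all corners intact, one round pocket (34 mm across, 18 mm deep) in the middle of its top; 130 g. Origin at the centre of its underside; x along its length, y across its 46 mm width, z up. Starts on the pan and stays on it
- short_block: bad block, too short: the same wood, width, height and pocket, but only 72 mm long; 80 g. Starts on the pan. Origin at the centre of its underside, x along its length, y across its 46 mm width, z up
- whole_2: whole feeding block: plain light wood bar 110 x 46 x 32 mm, all corners intact, one round pocket (34 mm across, 18 mm deep) in the middle of its top; 130 g. Origin at the centre of its underside; x along its length, y across its 46 mm width, z up. Starts on the table
- whole_3: whole feeding block: plain light wood bar 110 x 46 x 32 mm, all corners intact, one round pocket (34 mm across, 18 mm deep) in the middle of its top; 130 g. Origin at the centre of its underside; x along its length, y across its 46 mm width, z up. Starts on the table
- whole_4: whole feeding block: plain light wood bar 110 x 46 x 32 mm, all corners intact, one round pocket (34 mm across, 18 mm deep) in the middle of its top; 130 g. Origin at the centre of its underside; x along its length, y across its 46 mm width, z up. Starts on the table
- chipped_block: bad block with a broken corner: like a whole block, 110 x 46 x 32 mm overall, but from x = +18 mm to its +x end the wood reaches only from y = -23 to about -3 mm; 107 g. Starts on the table. Origin at the centre of the underside of the unbroken outline, x along its length, y across its width, z up
- tub: white open tub for rejects, 253 mm (its x) by 363 mm (its y) at the rim and 128 mm high, loose; flat inner floor about 165 by 270 mm, 9 mm above the table, sloping walls. Origin at the centre of its underside
- dropper: brown dropper bottle, bystander, 33 mm across, 102 mm high, origin at the centre of its underside
- label_roll: roll of blank labels lying flat, bystander, 55 mm across, 25 mm high, origin at the centre of its underside
- hygrometer: round hygrometer, bystander, 60 mm across, 19 mm high, origin at the centre of its underside
- food_cup: empty translucent cup, bystander, 89 mm across, 60 mm high, origin at the centre of its underside
Mind the look-alikes: they are no part of the job. What is shaped like the chipped_block but orange is not meant.

How it is judged:
By the outcome, as a careful person would: the job done as asked, in the order asked, and still so for the second after the job is handed in, with the robot touching nothing.
It also fails if it takes over 72 s, if anything falls off the work surface, if the arm or the gripper's body presses on something with over 40 N, if the wrist force passes 120 N, or if a joint passes its speed limit or range.

ROBOT

A 6-joint arm with a two-finger parallel gripper is mounted at the origin on a cart in front of the work surface, level with it; the furniture and walls round the work are solid. World frame = base frame: x ahead of the robot, y to its left, z up, the work surface at z = 0. Lengths are in m, angles in degrees, forces in N, time in s.
With the tool pointing down it reaches from about 0.325 to 0.75 m from the base axis. Payload 7.6 kg.
Tool frame: the origin (TCP) lies between the finger pads; the fingertips stand manip.tip_reach ahead of it and the grasp point (between the pads) lies 11 mm behind it (manip.tip_reach is the distance from the TCP to the fingertips, in m); z points along the fingers, x is the direction in which the jaws open and shut, and the axes are right-handed (so a half turn about z gives the same grasp; the last joint's range is limited). The gripper opens to 85 mm and grips with 20 to 120 N. Pads are 22 mm wide; open, the fingers measure 114 mm over their backs; the gripper's body (76 mm by 85 mm) begins 54 mm behind the grasp point. The pads swing forward as they close: fully open they stand 13 mm farther back than shut.
Start: joints at [73.264, 2.991, 80.254, -0, 96.75, -4.028], TCP at [0.115, 0.512, 0.239] pointing down, gripper open.
Joint ranges: [-166.34, 166.34], [-52.06, 124.39], [6.96, 135.62], [-60.46, 240.46], [14.63, 156.25], [-167.68, 167.68]. Speed limits (degrees/s): [147.25, 147.25, 172.46, 180, 180, 180].

INTERFACE

Orientations are given as [roll, pitch, yaw] about the fixed x, y, z axes, in that order (R = Rz(yaw) Ry(pitch) Rx(roll)).
In Python, from rig import manip gives the robot as it stands. The module is installed in compiled form; this text tells all that it offers.
- The arm moves only by the shell command python3 -m jog 'ROWS' [OPENING]. ROWS is JSON, a list of rows, each a list of 4 numbers: the shift along the tool's x, y, z in m, then the turn about the tool's z in units of 8 degrees (1.0 is 8 degrees). A call has 1 to 20 rows; each row shifts and turns the commanded pose from where the row before left it, along the tool's axes as they then stand; what a row does not reach is not made up. A row lasts 1/10 s, in which the tool goes at most 50 mm and 8.59 degrees, less where a joint would pass 70% of its speed; a pose out of reach is approached as far as the arm can. A call with a gripper value outside its range is refused whole. OPENING is the opening in per cent of the stroke, from 0 (shut) to 100 (fully open), set as the call begins (- or left out, the last holds). The fingers move at their own pace and stop on an object; the grip force is fixed at half the most. Time passes only in rows, so rows that do not move let the fingers close. It gives the time, the measured TCP pose, the force and the opening at its end, in the units of the state.
- manip.observe(): the state, without advancing time (a new reading comes with each control period).
- manip.grab_frame(name): name is "side" or "top"; returns a dict with "pixels" (384x512x3 uint8, blue, green, red), "depth" (384x512 float32, m along the optical axis (not along the pixel's ray), 0 where there is no reading), "intrinsics" (3x3 intrinsics, pixels), "k1" (the pictures are not rectified: a ray, as slopes to the right and down, at radius r is drawn at 1 + k1 r^2 times it, then the intrinsics apply), "R" (3x3) and "t" (3): a world point X has camera coordinates R X + t. Camera axes: x right, y down, z forward; pixel columns grow to the right and rows downward; lengths in m; the calibration is good to about 2 mm. A picture is of the moment at which its call begins.
- manip.close_job(): hands the job in, once; it reports no verdict.
Trained networks look in a picture, given as the dict that the camera call returned (one of the last four; its "shot" number tells which), for a name from the list of things; names that differ only in an ending like _2 or _b are one class to them, and where a whole thing is asked for, a point or a joint stands for the part that bears it (a point fixed in the world has none). Each returns a list of dicts, best first, with "confidence" (0 to 1); they miss things now and then, are a little off and sometimes report something else, mostly with a low value. They report only what shows in the picture. A call takes as long as a camera call. They do not tell look-alikes from the thing itself.
- manip.search_frame(label, picture): "location" ([x, y, z] in m, in the coordinates of the camera as it stood for that picture, good to about 4 mm: the middle of the surface that is visible of it).
- manip.silhouettes(label, picture): "pixels" (384x512 bool, what is visible of it).
- manip.landmark_of(label, picture): "location" ([x, y, z] in m, in the coordinates of the camera as it stood for that picture, good to about 4 mm: a listed point, or the origin of a listed thing).
The state is a dict: "time": time; "qpos": joint angles; "qd": joint speeds; "tau": joint torques, N m; "ee_pos": TCP position; "ee_rot": TCP orientation; "wrist_force": force on the tool from outside, world axes, zero at the start; "moment": the same for the moment, N m; "finger_gap": finger opening in m.
Only numpy, scipy, OpenCV 4.12 (cv2) and the standard library are available. Lean on these libraries where they do the work, as an engineer would, in place of code of your own. Each camera call takes 0.05 s, during which the arm holds its last target. There are 200 camera calls.

## Working session

There is one attempt and no reset: what is moved stays moved. The work goes in short steps, Python scripts to look and compute and a shell command to move; the robot and the scene stay as the last step left them, time stands still between calls to the robot, and variables do not carry over. Pictures are saved under pics/ and viewed, about 8 in all and at most 12, crops included, and the job is handed in when it is done.

```bash
mkdir -p pics; cat > h.py <<'E'
import numpy as np, cv2
from rig import manip
def cloud(f):
    K=f["intrinsics"];H,W=f["depth"].shape
    u,v=np.meshgrid(np.arange(W),np.arange(H))
    d=np.array([f["k1"],0,0,0,0],float)
    p=cv2.undistortPoints(np.stack([u,v],-1).reshape(-1,1,2).astype(float),np.array(K,float),d).reshape(H,W,2)
    z=f["depth"]
    c=np.dstack([p[...,0]*z,p[...,1]*z,z])
    return (c-np.array(f["t"]))@np.array(f["R"])
def w(f,l): return np.array(f["R"]).T@(np.array(l)-np.array(f["t"]))
E
python3 - <<'E'
from h import *
o=manip.observe();print(o["time"],o["ee_pos"],o["ee_rot"],o["finger_gap"],manip.tip_reach)
for n in("top","side"):
    f=manip.grab_frame(n);cv2.imwrite(f"pics/{n}0.png",f["pixels"])
    print(n,-np.array(f["R"]).T@np.array(f["t"]),f["k1"])
    P=cloud(f);np.savez(f"{n}0.npz",P=P,d=f["depth"],px=f["pixels"])
    for l in["scale","whole_1","short_block","chipped_block","tub","dropper","label_roll","hygrometer","food_cup","gauge_mark"]:
        for r in manip.landmark_of(l,f): print(l,"lm",w(f,r["location"]).round(3),round(r["confidence"],2))
        if "block" in l or "whole" in l:
            for r in manip.silhouettes(l,f):
                m=r["pixels"]&(f["depth"]>0); 
                if m.sum()<20: continue
                v,u=np.nonzero(m);print("   sil",l,round(r["confidence"],2),"px",u.mean().round(),v.mean().round(),m.sum(),np.median(P[m],0).round(3))
E
```

```text
0.0 [0.1153887  0.51185929 0.2384675 ] [-1.79994494e+02  9.16070479e-02  7.72927079e+01] 0.08534000400933764 0.008
top [-0.01052228  0.07115802  1.69707679] -0.14972539766951673
scale lm [ 0.567 -0.001 -0.002] 0.97
whole_1 lm [ 0.575 -0.243  0.   ] 0.97
whole_1 lm [ 0.433 -0.359 -0.001] 0.95
whole_1 lm [ 0.549 -0.036  0.064] 0.93
whole_1 lm [ 0.421 -0.231  0.004] 0.68
   sil whole_1 0.92 px 308.0 170.0 448 [ 0.575 -0.242  0.031]
   sil whole_1 0.85 px 313.0 211.0 457 [ 0.422 -0.227  0.031]
   sil whole_1 0.66 px 254.0 181.0 480 [ 0.547 -0.039  0.096]
   sil whole_1 0.62 px 350.0 202.0 432 [ 0.428 -0.361  0.03 ]
short_block lm [0.567 0.043 0.065] 0.84
   sil short_block 0.86 px 230.0 180.0 328 [0.565 0.04  0.095]
chipped_block lm [ 0.319 -0.475  0.001] 0.83
chipped_block lm [ 0.595 -0.364  0.001] 0.54
   sil chipped_block 0.95 px 339.0 160.0 374 [ 0.591 -0.366  0.029]
   sil chipped_block 0.72 px 389.0 224.0 415 [ 0.323 -0.484  0.029]
   sil chipped_block 0.51 px 224.0 242.0 237 [0.371 0.097 0.025]
tub lm [0.551 0.392 0.004] 0.91
dropper lm [ 0.356 -0.127 -0.002] 0.45
label_roll lm [0
[... 605 characters left out ...]
 sil whole_1 0.65 px 288.0 171.0 282 [ 0.434 -0.35   0.023]
short_block lm [0.567 0.04  0.062] 0.9
short_block lm [ 0.43  -0.367  0.001] 0.5
   sil short_block 0.8 px 246.0 195.0 312 [0.564 0.057 0.087]
chipped_block lm [ 0.596 -0.371 -0.003] 0.76
chipped_block lm [ 0.321 -0.477  0.001] 0.72
   sil chipped_block 0.74 px 250.0 170.0 251 [ 0.593 -0.358  0.023]
   sil chipped_block 0.59 px 313.0 161.0 179 [ 0.328 -0.475  0.025]
tub lm [ 0.551  0.389 -0.   ] 0.92
dropper lm [ 0.426 -0.367 -0.003] 0.73
dropper lm [ 0.351 -0.129 -0.002] 0.56
label_roll lm [ 0.368  0.099 -0.   ] 0.8
hygrometer lm [ 0.755 -0.066  0.004] 0.57
food_cup lm [ 0.746 -0.217 -0.002] 0.96
food_cup lm [0.366 0.098 0.   ] 0.2
```

View pics/top0.png

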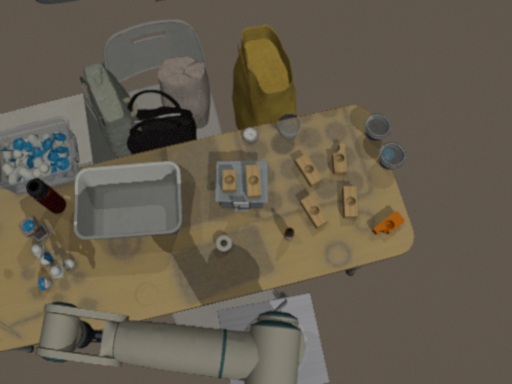

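View pics/side0.png

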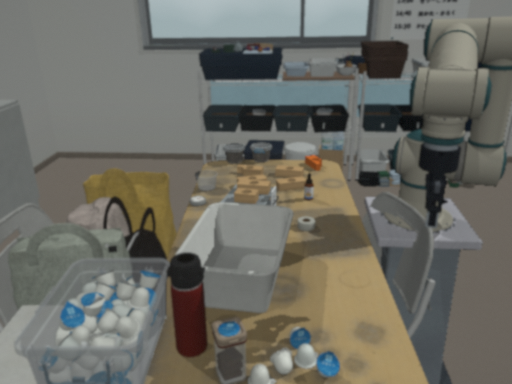

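The top view shows the tub at (130,200), the scale with the short block at (230,180) and a whole block at (254,181). The three table whole blocks are at (307,170), (314,210) and (350,202), the chipped block is at (340,160), and the orange decoy is at (389,224). The side view agrees. Next I'll get the block orientations.

```bash
python3 - <<'E'
from h import *
D=np.load("top0.npz");P=D["P"];ok=D["d"]>0
S=np.load("side0.npz");Q=S["P"];okS=S["d"]>0
def rect(nm,c,z0,z1,r=.075):
    m=ok&(np.hypot(P[...,0]-c[0],P[...,1]-c[1])<r)&(P[...,2]>z0)&(P[...,2]<z1)
    n,l,st,ce=cv2.connectedComponentsWithStats(m.astype(np.uint8))
    k=1+np.argmax(st[1:,4]);m=l==k
    p=P[m][:,:2].astype(np.float32);(cx,cy),(a,b),t=cv2.minAreaRect(p*1000)
    if a<b:a,b,t=b,a,t+90
    s=okS&(np.hypot(Q[...,0]-c[0],Q[...,1]-c[1])<.06)&(Q[...,2]>z0)
    print(nm,"c",round(cx,1),round(cy,1),"size",round(a),round(b),"long-axis deg",round((t+90)%180-90,1),"ztop",np.median(P[m][:,2]).round(4),"n",m.sum(),"mean",p.mean(0).round(4),"side ztop p95",np.percentile(Q[s][:,2],90).round(4) if s.any() else None)
rect("A",(.574,-.247),.018,.045);rect("B",(.42,-.23),.018,.045);rect("C",(.43,-.363),.018,.045);rect("chip",(.595,-.366),.015,.045)
rect("short",(.566,.041),.085,.11,.055);rect("w1",(.548,-.039),.085,.11,.055)
# tub
m=ok&(abs(P[...,0]-.55)<.16)&(abs(P[...,1]-.39)<.22)&(P[...,2]>.11)&(P[...,2]<.14)
(cx,cy),s,t=cv2.minAreaRect(P[m][:,:2].astype(np.float32));print("tub rim",cx,cy,s,t,np.median(P[m][:,2]))
px=D["px"];a=cv2.resize(px[140:255,205:415],None,fx=3.8,fy=3.8,interpolation=cv2.INTER_CUBIC);cv2.imwrite("pics/crop0.png",a)
E
```

```text
A c 576.0 -242.8 size 114 50 long-axis deg 18.4 ztop 0.0325 n 361 mean [ 0.5729 -0.2432] side ztop p95 0.0332
B c 422.0 -228.2 size 112 50 long-axis deg 19.4 ztop 0.0322 n 389 mean [ 0.421  -0.2278] side ztop p95 0.0328
C c 430.6 -363.3 size 115 49 long-axis deg -12.2 ztop 0.0314 n 385 mean [ 0.4296 -0.3623] side ztop p95 0.0331
chip c 596.4 -364.7 size 113 48 long-axis deg -10.4 ztop 0.0306 n 306 mean [ 0.5867 -0.3646] side ztop p95 0.0327
short c 566.6 40.7 size 77 45 long-axis deg -10.1 ztop 0.0974 n 240 mean [0.5651 0.0408] side ztop p95 0.0969
w1 c 547.9 -38.7 size 109 46 long-axis deg -7.5 ztop 0.0977 n 347 mean [ 0.5465 -0.0388] side ztop p95 0.0971
tub rim 0.5568379163742065 0.41637086868286133 (0.4179253578186035, 0.26735493540763855) 83.47157287597656 0.1283996315069275
```

View pics/crop0.png

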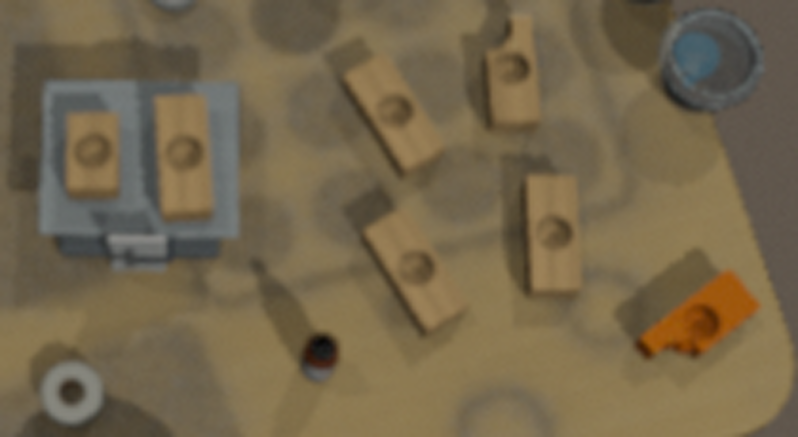

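```bash
cat > go.py <<'E'
import sys;from h import *
from scipy.spatial.transform import Rotation as Ro
# usage: go.py x y z yaw : turn first (units), then translation in the tool frame
x,y,z,yaw=map(float,sys.argv[1:5]);o=manip.observe()
e=o["ee_rot"];d=(yaw-e[2]+180)%360-180
T=np.array([x,y,z])-o["ee_pos"]
R=Ro.from_euler("xyz",[180,0,yaw],degrees=True).as_matrix()
print("t",round(o["time"],2),"turn units",round(-d/8,3),"shift",(R.T@T).round(4),"dist",np.linalg.norm(T).round(3),"q",np.round(o["qpos"]),"f",o["wrist_force"].round(2),"gap",round(o["finger_gap"],4))
E
python3 go.py .566 .041 .2385 80
python3 - <<'E'
from h import *
D=np.load("top0.npz");P=D["P"];ok=D["d"]>0
m=ok&(abs(P[...,0]-.566)<.1)&(abs(P[...,1])<.11)&(P[...,2]>.058)&(P[...,2]<.072)
print(np.median(P[m],0),m.sum(),[ (np.round(c,3)) for c in cv2.minAreaRect(P[m][:,:2].astype(np.float32))])
E
```

```text
t 1.4 turn units -0.338 shift [-0.3858  0.5255  0.0008] dist 0.652 q [73.  3. 80. -0. 97. -4.] f [-0.57  0.07  0.02] gap 0.0854
[0.55778068 0.00457258 0.06588949] 1255 [array([0.555, 0.002]), array([0.178, 0.17 ]), np.float64(78.656)]
```

```bash
python3 -m jog '[[0,0,0,-0.338],[-0.0203,0.0277,0,0],[-0.0203,0.0277,0,0],[-0.0203,0.0277,0,0],[-0.0203,0.0277,0,0],[-0.0203,0.0277,0,0],[-0.0203,0.0277,0,0],[-0.0203,0.0277,0,0],[-0.0203,0.0277,0,0],[-0.0203,0.0277,0,0],[-0.0203,0.0277,0,0],[-0.0203,0.0277,0,0],[-0.0203,0.0277,0,0],[-0.0203,0.0277,0,0],[-0.0203,0.0277,0,0],[-0.0203,0.0277,0,0],[-0.0203,0.0277,0,0],[-0.0203,0.0277,0,0],[-0.0203,0.0277,0,0],[-0.0203,0.0277,0,0]]' 70; python3 go.py .566 .041 .079 80
```

```text
time: 3.4
ee_pos: [0.5676, 0.0397, 0.2393]
ee_rot: [180.0, -0.0, 80.0]
wrist_force: [0.1, -0.3, 0.5]
finger_gap: 0.0597
t 3.4 turn units -0.001 shift [ 0.001  -0.0018  0.1603] dist 0.16 q [  0.  10.  73.   0.  97. -80.] f [ 0.05 -0.26  0.5 ] gap 0.0597
```

```bash
python3 -m jog '[[0.001,-0.0018,0.02,0],[0,0,0.025,0],[0,0,0.025,0],[0,0,0.025,0],[0,0,0.025,0],[0,0,0.02,0],[0,0,0.012,0],[0,0,0.008,0],[0,0,0,0],[0,0,0,0]]' && python3 -m jog '[[0,0,0,0],[0,0,0,0],[0,0,0,0],[0,0,0,0],[0,0,0,0],[0,0,0,0]]' 0
```

```text
time: 4.4
ee_pos: [0.5657, 0.0422, 0.0803]
ee_rot: [179.9, -0.0, 80.0]
wrist_force: [0.6, 0.3, 0.3]
finger_gap: 0.0599
time: 5.0
ee_pos: [0.5652, 0.0422, 0.0793]
ee_rot: [180.0, -0.0, 80.0]
wrist_force: [0.8, 0.5, 0.3]
finger_gap: 0.0452
```

```bash
python3 -m jog '[[0,0,0,0],[0,0,-0.005,0],[0,0,-0.01,0],[0,0,-0.015,0],[0,0,-0.02,0],[0,0,-0.025,0],[0,0,-0.025,0],[0,0,-0.025,0],[0,0,-0.025,0],[0,0,0,0]]'; python3 go.py .545 .34 .225 80
```

```text
time: 6.0
ee_pos: [0.5666, 0.0422, 0.2351]
ee_rot: [179.5, -0.1, 80.0]
wrist_force: [0.1, 0.0, -0.1]
finger_gap: 0.0448
t 6.0 turn units -0.0 shift [ 0.2895 -0.073   0.0101] dist 0.299 q [  1.  10.  74.   0.  96. -79.] f [ 0.08  0.03 -0.06] gap 0.0448
```

```bash
python3 -m jog '[[0.029,-0.0073,0,0],[0.029,-0.0073,0,0],[0.029,-0.0073,0,0],[0.029,-0.0073,0,0],[0.029,-0.0073,0,0],[0.029,-0.0073,0,0],[0.029,-0.0073,0,0],[0.029,-0.0073,0,0],[0.029,-0.0073,0,0],[0.029,-0.0073,0,0],[0,0,0,0],[0,0,0,0]]'; python3 go.py .545 .34 .035 80; python3 - <<'E'
from h import *
f=manip.grab_frame("top");cv2.imwrite("pics/t1.png",cv2.resize(f["pixels"][130:260,60:370],None,fx=2.5,fy=2.5))
E
```

```text
time: 7.2
ee_pos: [0.5432, 0.3407, 0.2285]
ee_rot: [-179.9, 0.1, 80.1]
wrist_force: [-0.0, 0.1, -0.9]
finger_gap: 0.0448
t 7.2 turn units 0.007 shift [-0.0004  0.0019  0.1935] dist 0.193 q [ 29.  22.  59.  -0.  99. -51.] f [-0.02  0.12 -0.95] gap 0.0448
```

View pics/t1.png

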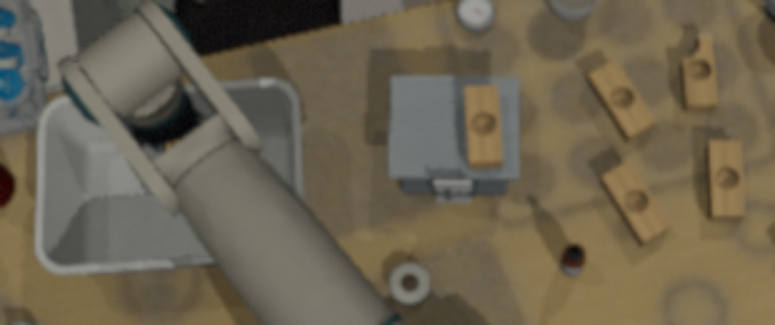

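```bash
python3 -m jog '[[0,0.0018,0.025,0],[0,0,0.025,0],[0,0,0.025,0],[0,0,0.025,0],[0,0,0.025,0],[0,0,0.025,0],[0,0,0.02,0],[0,0,0.014,0],[0,0,0.01,0],[0,0,0.005,0],[0,0,0,0],[0,0,0,0]]' && python3 -m jog '[[0,0,0,0],[0,0,0,0],[0,0,0,0],[0,0,0,0]]' 72 && python3 -m jog '[[0,0,-0.02,0],[0,0,-0.03,0],[0,0,-0.03,0],[0,0,-0.03,0],[0,0,-0.03,0],[0,0,-0.03,0],[0,0,-0.03,0],[0,0,0,0]]'; python3 go.py .592 -.368 .22 79.5
```

```text
time: 8.45
ee_pos: [0.546, 0.3404, 0.0313]
ee_rot: [179.9, -0.1, 80.0]
wrist_force: [-0.3, -0.4, -0.0]
finger_gap: 0.0447
time: 8.85
ee_pos: [0.5455, 0.3402, 0.0306]
ee_rot: [180.0, -0.0, 80.0]
wrist_force: [-0.2, 0.8, 0.3]
finger_gap: 0.0612
time: 9.65
ee_pos: [0.5468, 0.3409, 0.2365]
ee_rot: [179.6, -0.3, 80.0]
wrist_force: [-0.3, 0.2, -0.1]
finger_gap: 0.0612
t 9.65 turn units 0.063 shift [-0.6888  0.1737  0.0165] dist 0.711 q [ 29.  22.  58.   0.  99. -51.] f [-0.31  0.19 -0.12] gap 0.0612
```

```bash
python3 go.py .588 -.3645 .22 79.5;  python3 -m jog '[[-0.0344,0.0085,0,0],[-0.0344,0.0085,0,0],[-0.0344,0.0085,0,0],[-0.0344,0.0085,0,0],[-0.0344,0.0085,0,0],[-0.0344,0.0085,0,0],[-0.0344,0.0085,0,0],[-0.0344,0.0085,0,0],[-0.0344,0.0085,0,0],[-0.0344,0.0085,0,0],[-0.0344,0.0085,0,0],[-0.0344,0.0085,0,0],[-0.0344,0.0085,0,0],[-0.0344,0.0085,0,0],[-0.0344,0.0085,0,0],[-0.0344,0.0085,0,0],[-0.0344,0.0085,0,0],[-0.0344,0.0085,0,0],[-0.0344,0.0085,0,0],[-0.0344,0.0085,0,0]]' 80; python3 go.py .588 -.3645 .015 79.5; python3 - <<'E'
from h import *
for n in("side","top"):
    f=manip.grab_frame(n)
    for l in("chipped_block","short_block"):
        for r in manip.landmark_of(l,f): print(n,l,"lm",w(f,r["location"]).round(3),round(r["confidence"],2))
E
```

```text
t 9.65 turn units 0.063 shift [-0.6861  0.1691  0.0165] dist 0.707 q [ 29.  22.  58.   0.  99. -51.] f [-0.31  0.19 -0.12] gap 0.0612
time: 11.65
ee_pos: [0.5931, -0.3683, 0.2294]
ee_rot: [-180.0, -0.0, 80.0]
wrist_force: [0.1, 0.3, 0.4]
finger_gap: 0.0681
t 11.65 turn units 0.062 shift [ 0.0028 -0.0057  0.2144] dist 0.215 q [ -35.   33.   46.    0.  102. -115.] f [0.07 0.34 0.4 ] gap 0.0681
side chipped_block lm [ 0.601 -0.37   0.   ] 0.59
side chipped_block lm [ 0.32  -0.478 -0.001] 0.57
side short_block lm [0.545 0.342 0.001] 0.61
top chipped_block lm [ 0.316 -0.476  0.002] 0.75
top chipped_block lm [ 0.749 -0.212  0.001] 0.54
top short_block lm [0.544 0.344 0.007] 0.84
```

```bash
python3 -m jog '[[0.0028,-0.0045,0.025,0.06],[0,0,0.03,0],[0,0,0.03,0],[0,0,0.03,0],[0,0,0.03,0],[0,0,0.03,0],[0,0,0.02,0],[0,0,0.01,0],[0,0,0.006,0],[0,0,0.003,0],[0,0,0,0],[0,0,0,0]]' && python3 -m jog '[[0,0,0,0],[0,0,0,0],[0,0,0,0],[0,0,0,0],[0,0,0,0],[0,0,0,0]]' 0 && python3 -m jog '[[0,0,-0.01,0],[0,0,-0.02,0],[0,0,-0.03,0],[0,0,-0.03,0],[0,0,-0.03,0],[0,0,-0.03,0],[0,0,-0.03,0],[0,0,-0.03,0],[0,0,0,0],[0,0,0,0]]'; python3 go.py .535 .44 .22 79.5
```

```text
time: 13.15
ee_pos: [0.59, -0.3637, 0.0176]
ee_rot: [179.9, 0.0, 79.5]
wrist_force: [1.0, -0.4, -0.3]
finger_gap: 0.0683
time: 13.75
ee_pos: [0.5899, -0.3638, 0.0175]
ee_rot: [179.9, 0.0, 79.5]
wrist_force: [0.5, -0.8, 5.7]
finger_gap: 0.045
time: 14.75
ee_pos: [0.5894, -0.3633, 0.2262]
ee_rot: [180.0, -0.0, 79.5]
wrist_force: [0.8, 0.2, -1.5]
finger_gap: 0.0451
t 14.75 turn units 0.002 shift [ 0.78   -0.1998  0.0062] dist 0.805 q [ -35.   31.   48.    0.  101. -114.] f [ 0.77  0.21 -1.49] gap 0.0451
```

```bash
python3 go.py .55 .44 .22 79.5;  python3 -m jog '[[0.039,-0.0092,0,0],[0.039,-0.0092,0,0],[0.039,-0.0092,0,0],[0.039,-0.0092,0,0],[0.039,-0.0092,0,0],[0.039,-0.0092,0,0],[0.039,-0.0092,0,0],[0.039,-0.0092,0,0],[0.039,-0.0092,0,0],[0.039,-0.0092,0,0],[0.039,-0.0092,0,0],[0.039,-0.0092,0,0],[0.039,-0.0092,0,0],[0.039,-0.0092,0,0],[0.039,-0.0092,0,0],[0.039,-0.0092,0,0],[0.039,-0.0092,0,0],[0.039,-0.0092,0,0],[0.039,-0.0092,0,0],[0.039,-0.0092,0,0]]'; python3 -m jog '[[0,0,0,0],[0,0,0,0]]'; python3 go.py .55 .44 .035 79.5
```

```text
t 14.75 turn units 0.002 shift [ 0.7827 -0.1851  0.0062] dist 0.804 q [ -35.   31.   48.    0.  101. -114.] f [ 0.77  0.21 -1.49] gap 0.0451
time: 16.75
ee_pos: [0.5494, 0.4383, 0.2233]
ee_rot: [-179.8, 0.2, 79.5]
wrist_force: [1.0, -0.9, -0.8]
finger_gap: 0.0448
time: 16.95
ee_pos: [0.5495, 0.4374, 0.2229]
ee_rot: [-179.8, 0.2, 79.6]
wrist_force: [-0.5, -1.4, -1.4]
finger_gap: 0.0449
t 16.95 turn units 0.012 shift [0.0027 0.     0.1879] dist 0.188 q [ 36.  34.  45.  -0. 102. -44.] f [-0.47 -1.38 -1.41] gap 0.0449
```

```bash
python3 -m jog '[[0,0,0.025,0],[0,0,0.025,0],[0,0,0.025,0],[0,0,0.025,0],[0,0,0.025,0],[0,0,0.025,0],[0,0,0.02,0],[0,0,0.01,0],[0,0,0.005,0],[0,0,0,0],[0,0,0,0]]' && python3 -m jog '[[0,0,0,0],[0,0,0,0],[0,0,0,0],[0,0,0,0]]' 72 && python3 -m jog '[[0,0,-0.02,0],[0,0,-0.03,0],[0,0,-0.03,0],[0,0,-0.03,0],[0,0,-0.03,0],[0,0,-0.03,0],[0,0,-0.03,0],[0,0,0,0]]'; python3 go.py .575 -.243 .22 108.4
```

```text
time: 18.05
ee_pos: [0.551, 0.4372, 0.0428]
ee_rot: [179.9, -0.1, 79.5]
wrist_force: [-0.4, -0.6, -0.2]
finger_gap: 0.045
time: 18.45
ee_pos: [0.5505, 0.4372, 0.0417]
ee_rot: [180.0, -0.0, 79.5]
wrist_force: [0.6, 0.3, 0.1]
finger_gap: 0.0614
time: 19.25
ee_pos: [0.5514, 0.4379, 0.2478]
ee_rot: [179.6, -0.4, 79.5]
wrist_force: [-1.1, -0.2, 0.9]
finger_gap: 0.0609
t 19.25 turn units -3.61 shift [-0.6535 -0.1925  0.0278] dist 0.682 q [ 35.  33.  43.   0. 104. -44.] f [-1.12 -0.19  0.94] gap 0.0609
```

```bash
python3 -m jog '[[0,0,0,-0.9025],[0,0,0,-0.9025],[0,0,0,-0.9025],[0,0,0,-0.9025]]' 80 && python3 -m jog '[[-0.0327,-0.0096,0,0],[-0.0327,-0.0096,0,0],[-0.0327,-0.0096,0,0],[-0.0327,-0.0096,0,0],[-0.0327,-0.0096,0,0],[-0.0327,-0.0096,0,0],[-0.0327,-0.0096,0,0],[-0.0327,-0.0096,0,0],[-0.0327,-0.0096,0,0],[-0.0327,-0.0096,0,0],[-0.0327,-0.0096,0,0],[-0.0327,-0.0096,0,0],[-0.0327,-0.0096,0,0],[-0.0327,-0.0096,0,0],[-0.0327,-0.0096,0,0],[-0.0327,-0.0096,0,0],[-0.0327,-0.0096,0,0],[-0.0327,-0.0096,0,0],[-0.0327,-0.0096,0,0],[-0.0327,-0.0096,0,0]]'; python3 -m jog '[[0,0,0,0],[0,0,0,0]]'; python3 go.py .575 -.244 .018 108.8
python3 - <<'E'
from h import *
f=manip.grab_frame("top")
cv2.imwrite("pics/t2.png",cv2.resize(f["pixels"][130:260,60:370],None,fx=2.5,fy=2.5))
for l in("chipped_block","short_block"):
    for r in manip.landmark_of(l,f): print(l,"lm",w(f,r["location"]).round(3),round(r["confidence"],2))
E
```

```text
time: 19.65
ee_pos: [0.5503, 0.437, 0.2403]
ee_rot: [-179.9, 0.0, 108.7]
wrist_force: [-0.4, 0.2, -0.3]
finger_gap: 0.0682
time: 21.65
ee_pos: [0.5743, -0.2454, 0.2405]
ee_rot: [-180.0, -0.0, 108.4]
wrist_force: [0.1, -0.5, 0.3]
finger_gap: 0.0681
time: 21.85
ee_pos: [0.5743, -0.2444, 0.2402]
ee_rot: [-180.0, -0.1, 108.3]
wrist_force: [-0.1, 0.7, 0.3]
finger_gap: 0.0683
t 21.85 turn units -0.059 shift [2.000e-04 8.000e-04 2.222e-01] dist 0.222 q [ -26.   19.   62.    0.   99. -135.] f [-0.11  0.67  0.32] gap 0.0683
chipped_block lm [0.56  0.439 0.008] 0.87
chipped_block lm [ 0.322 -0.472  0.   ] 0.81
short_block lm [0.547 0.34  0.006] 0.79
```

View pics/t2.png

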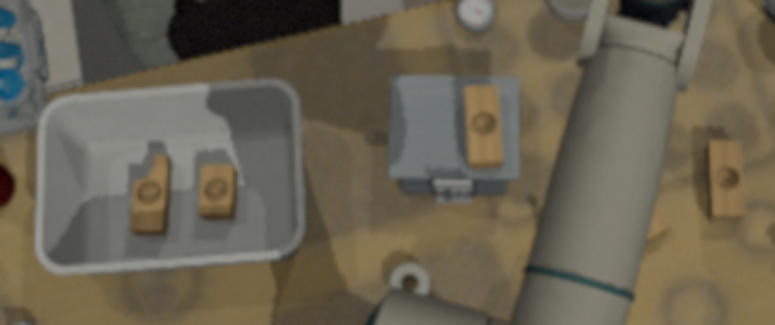

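The chipped block at (150,192) and the short block at (216,190) both lie in the tub, and the pan at (455,130) holds only whole_1. I'll grasp block A next and re-measure the pan.

```bash
python3 -m jog '[[0,0.0008,0.025,-0.06],[0,0,0.03,0],[0,0,0.03,0],[0,0,0.03,0],[0,0,0.03,0],[0,0,0.03,0],[0,0,0.02,0],[0,0,0.015,0],[0,0,0.008,0],[0,0,0.004,0],[0,0,0,0],[0,0,0,0]]' && python3 -m jog '[[0,0,0,0],[0,0,0,0],[0,0,0,0],[0,0,0,0],[0,0,0,0],[0,0,0,0]]' 0 && python3 -m jog '[[0,0,-0.01,0],[0,0,-0.02,0],[0,0,-0.03,0],[0,0,-0.03,0],[0,0,-0.03,0],[0,0,-0.03,0],[0,0,-0.03,0],[0,0,-0.03,0],[0,0,0,0],[0,0,0,0]]'; python3 - <<'E'
from h import *
f=manip.grab_frame("top");P=cloud(f);ok=f["depth"]>0
def fit(z0,z1,c,h):
    m=ok&(abs(P[...,0]-c[0])<h[0])&(abs(P[...,1]-c[1])<h[1])&(P[...,2]>z0)&(P[...,2]<z1)
    p=P[m];print(m.sum(),np.median(p[:,2]).round(4),np.round(np.ravel(cv2.boxPoints(cv2.minAreaRect(p[:,:2].astype(np.float32)))).reshape(4,2),3).tolist(),cv2.minAreaRect(p[:,:2].astype(np.float32)))
fit(.066,.08,(.575,.02),(.085,.1));fit(.09,.12,(.548,-.039),(.075,.045))
E
```

```text
time: 23.2
ee_pos: [0.576, -0.2441, 0.0205]
ee_rot: [179.9, 0.1, 108.9]
wrist_force: [-0.2, -0.1, 0.3]
finger_gap: 0.0682
time: 23.8
ee_pos: [0.5761, -0.2443, 0.0208]
ee_rot: [179.9, 0.1, 108.9]
wrist_force: [-0.2, -0.3, 7.4]
finger_gap: 0.0449
time: 24.8
ee_pos: [0.5753, -0.2438, 0.2293]
ee_rot: [180.0, 0.0, 108.9]
wrist_force: [-0.0, -0.7, -2.3]
finger_gap: 0.0451
1366 0.0739 [[0.4729999899864197, -0.07199999690055847], [0.6209999918937683, -0.10199999809265137], [0.6570000052452087, 0.07199999690055847], [0.5080000162124634, 0.10300000011920929]] ((0.5648587346076965, 0.0003422647714614868), (0.17798641324043274, 0.15167324244976044), 78.43495178222656)
397 0.105 [[0.4620000123977661, -0.04800000041723251], [0.5979999899864197, -0.07699999958276749], [0.609000027179718, -0.02500000037252903], [0.4740000069141388, 0.004000000189989805]] ((0.5357943773269653, -0.03645559400320053), (0.053346186876297, 0.13889388740062714), 77.7897720336914)
```

```bash
python3 -m jog '[[0,0,0,0.762],[0,0,0,0.762],[0,0,0,0.762],[0,0,0,0.762],[0,0,0,0.762],[0,0,0,0]]'; python3 go.py .571 .042 .2 78.4
```

```text
time: 25.45
ee_pos: [0.5747, -0.2435, 0.2269]
ee_rot: [-179.8, -0.1, 78.3]
wrist_force: [0.5, -0.5, -1.9]
finger_gap: 0.0446
t 25.45 turn units -0.007 shift [ 0.2789 -0.061   0.0269] dist 0.287 q [ -26.   20.   63.    0.   98. -105.] f [ 0.52 -0.45 -1.86] gap 0.0446
```

```bash
python3 -m jog '[[0.015,-0.0033,0,0],[0.025,-0.0055,0,0],[0.025,-0.0055,0,0],[0.025,-0.0055,0,0],[0.025,-0.0055,0,0],[0.025,-0.0055,0,0],[0.025,-0.0055,0,0],[0.025,-0.0055,0,0],[0.025,-0.0055,0,0],[0.025,-0.0055,0,0],[0.025,-0.0055,0,0],[0.014,-0.0027,0,0],[0,0,0,0],[0,0,0,0],[0,0,0,0]]'; python3 go.py .571 .042 .12 78.4; python3 - <<'E'
from h import *
f=manip.grab_frame("side");cv2.imwrite("pics/s3.png",cv2.resize(f["pixels"][120:240,190:350],None,fx=4.5,fy=4.5,interpolation=cv2.INTER_CUBIC))
P=cloud(f)
m=(f["depth"]>0)&(abs(P[...,0]-.57)<.07)&(abs(P[...,1]-.06)<.035)&(P[...,2]>.14)&(P[...,2]<.3)
print(np.percentile(P[m][:,2],[0,2,5,50]))
E
```

```text
time: 26.95
ee_pos: [0.5717, 0.0408, 0.2291]
ee_rot: [-180.0, 0.0, 78.4]
wrist_force: [-1.0, 0.2, -1.6]
finger_gap: 0.0447
t 26.95 turn units -0.005 shift [ 0.001  -0.0009  0.1091] dist 0.109 q [  0.  11.  73.  -0.  96. -78.] f [-1.    0.18 -1.64] gap 0.0447
[0.20656237 0.20881752 0.21042395 0.23487899]
```

View pics/s3.png

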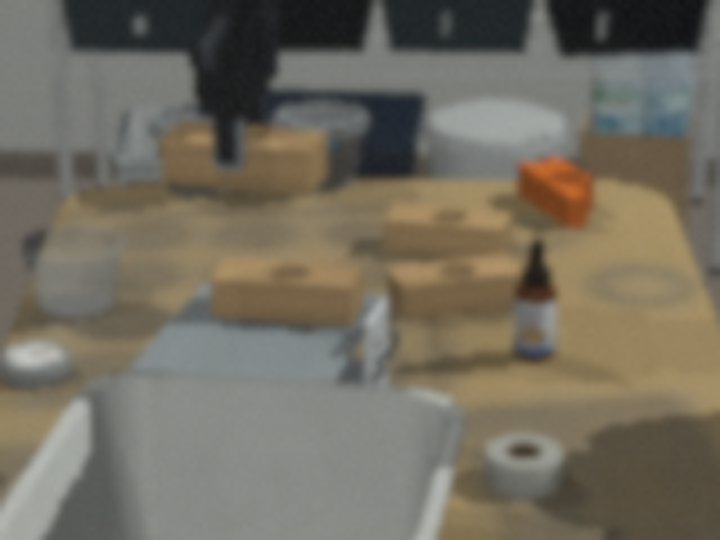

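The block hangs level in the jaws at (245,158). Its underside is about 21 mm below the TCP, which matches the offset at the grasp. I'll lower it slowly.

```bash
python3 -m jog '[[0.001,-0.0009,0.02,0],[0,0,0.025,0],[0,0,0.025,0],[0,0,0.025,0],[0,0,0.02,0],[0,0,0.01,0],[0,0,0.005,0],[0,0,0,0],[0,0,0,0],[0,0,0,0]]'; python3 go.py .571 .042 .082 78.4
```

```text
time: 28.0
ee_pos: [0.5717, 0.0429, 0.1006]
ee_rot: [179.9, -0.0, 78.4]
wrist_force: [-0.7, 0.4, -2.2]
finger_gap: 0.0444
t 28.0 turn units -0.001 shift [-0.001  -0.0005  0.0186] dist 0.019 q [  1.  16.  82.   0.  82. -78.] f [-0.71  0.38 -2.17] gap 0.0444
```

```bash
python3 -m jog '[[0,0,0.003,0],[0,0,0.003,0],[0,0,0.003,0],[0,0,0.003,0],[0,0,0.002,0],[0,0,0.002,0],[0,0,0.002,0],[0,0,0,0],[0,0,0,0],[0,0,0,0],[0,0,0,0]]'; python3 go.py .571 .042 .082 78.4
python3 - <<'E'
from h import *
f=manip.grab_frame("top");P=cloud(f);ok=f["depth"]>0
m=ok&(abs(P[...,0]-.55)<.02)&(abs(P[...,1]+.039)<.015)&(P[...,2]>.07)&(P[...,2]<.12)
print("w1 top",np.median(P[m][:,2]),np.percentile(P[m][:,2],80),m.sum())
E
```

```text
time: 29.1
ee_pos: [0.571, 0.0429, 0.0814]
ee_rot: [-180.0, -0.0, 78.4]
wrist_force: [-1.0, 0.5, 0.7]
finger_gap: 0.0443
t 29.1 turn units -0.001 shift [-0.0009  0.0002 -0.0006] dist 0.001 q [  1.  17.  83.   0.  80. -78.] f [-1.03  0.45  0.66] gap 0.0443
w1 top 0.07997556079930304 0.09206017787646838 46
```

The pan is at about 0.060, roughly the equilibrium height for two blocks, so I'm releasing.

```bash
python3 -m jog '[[0,0,0,0],[0,0,0,0],[0,0,0,0],[0,0,0,0],[0,0,0,0]]' 66 && python3 -m jog '[[0,0,-0.004,0],[0,0,-0.008,0],[0,0,-0.015,0],[0,0,-0.02,0],[0,0,-0.03,0],[0,0,-0.03,0],[0,0,-0.03,0],[0,0,0,0]]' && python3 -m jog '[[0,-0.02,0,0],[0.02,-0.03,0,0],[0.03,-0.02,0,0],[0.035,0,0,0],[0.035,0,0,0],[0.035,0,0,0],[0.035,0,0,0],[0.035,0,0,0],[0.035,0,0,0],[0.035,0,0,0],[0,0,0,0],[0,0,0,0],[0,0,0,0]]'; python3 - <<'E'
from h import *
for n in("top","side"):
    f=manip.grab_frame(n);P=cloud(f);ok=f["depth"]>0
    a=f["pixels"][130:260,60:410] if n=="top" else f["pixels"][140:260,180:340]
    cv2.imwrite(f"pics/e{n}.png",cv2.resize(a,None,fx=800/a.shape[1],fy=800/a.shape[1],interpolation=cv2.INTER_CUBIC))
    for l in("whole_1","short_block","chipped_block","tub","dropper","label_roll","hygrometer","food_cup","gauge_mark"):
        print(n,l,[(w(f,r["location"]).round(3).tolist(),round(r["confidence"],2)) for r in manip.landmark_of(l,f)])
    if n=="top":
        for c in((.55,-.039),(.571,.041)):
            m=ok&(abs(P[...,0]-c[0])<.07)&(abs(P[...,1]-c[1])<.035)&(P[...,2]>.082)&(P[...,2]<.12)
            p=P[m];print(m.sum(),np.median(p[:,2]).round(4),cv2.minAreaRect(p[:,:2].astype(np.float32)))
            A=np.c_[p[:,:2]-p[:,:2].mean(0),np.ones(len(p))];print("tilt",np.linalg.lstsq(A,p[:,2],rcond=None)[0].round(3))
        m=ok&(abs(P[...,0]-.57)<.06)&(abs(P[...,1])<.012)&(P[...,2]>.04)&(P[...,2]<.08);print("pan",np.median(P[m][:,2]))
o=manip.observe();print(o["time"],o["ee_pos"])
E
```

```text
time: 29.65
ee_pos: [0.5711, 0.0429, 0.0813]
ee_rot: [180.0, -0.0, 78.4]
wrist_force: [-0.0, 0.4, 0.2]
finger_gap: 0.0563
time: 30.45
ee_pos: [0.5729, 0.0429, 0.2254]
ee_rot: [179.4, -0.1, 78.4]
wrist_force: [0.4, -0.7, 1.1]
finger_gap: 0.0564
time: 31.75
ee_pos: [0.5619, 0.3452, 0.2188]
ee_rot: [180.0, -0.0, 78.4]
wrist_force: [0.7, 0.2, 0.1]
finger_gap: 0.0561
top whole_1 [([0.423, -0.23, 0.006], 0.93), ([0.43, -0.361, 0.002], 0.93), ([0.548, -0.037, 0.059], 0.85), ([0.57, 0.048, 0.059], 0.84)]
top short_block []
top chipped_block [([0.319, -0.475, 0.002], 0.76), ([0.558, 0.438, 0.011], 0.54)]
top tub [([0.551, 0.389, 0.002], 0.62)]
top dropper [([0.423, -0.23, 0.003], 0.53), ([0.358, -0.126, 0.003], 0.4), ([0.57, 0.046, 0.063], 0.15)]
top label_roll [([0.372, 0.103, 0.003], 0.73), ([0.758, -0.067, 0.004], 0.27)]
top hygrometer [([0.758, -0.063, 0.0], 0.64)]
top food_cup [([0.752, -0.211, 0.003], 0.86)]
top gauge_mark [([0.471, 0.02, 0.05], 0.61)]
357 0.0928 ((0.5490697622299194, -0.03886110708117485), (0.04570797458291054, 0.11301670968532562), 82.63822174072266)
tilt [-0.012  0.002  0.093]
364 0.0926 ((0.5696592330932617, 0.04376038908958435), (0.0454481840133667, 0.11506619304418564), 80.0296859741211)
tilt [0.005 0.006 0.093]
pan 0.06033425204640665
side whole_1 [([0.428, -0.37, -0.003], 0.89), ([0.566, 0.043, 0.058], 0.87), ([0.546, -0.039, 0.059], 0.82), ([0.418, -0.232, 0.002], 0.82), ([0.37, 0.098, 0.001], 0.27)]
side short_block [([0.544, 0.344, 0.002], 0.91)]
side chipped_block [([0.318, -0.479, -0.001], 0.61)]
side tub [([0.548, 0.388, 0.003], 0.96)]
side dropper [([0.348, -0.127, -0.002], 0.67)]
side label_roll [([0.369, 0.099, -0.0], 0.71)]
side hygrometer []
side food_cup [([0.748, -0.213, -0.0], 0.56), ([0.474, 0.015, 0.043], 0.2)]
side gauge_mark [([0.473, 0.015, 0.045], 0.55), ([0.369, 0.096, 0.002], 0.4)]
32.75 [0.56179681 0.3459705  0.21832839]
```

View pics/etop.png

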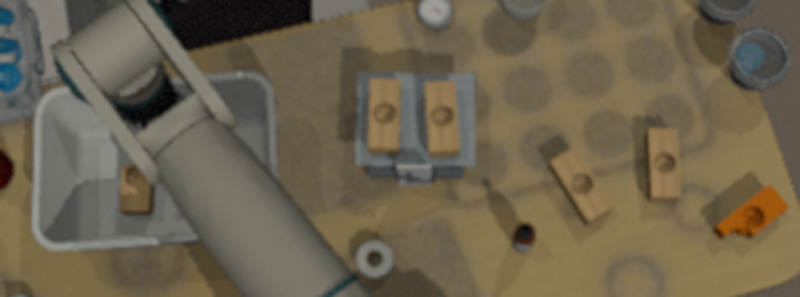

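View pics/eside.png

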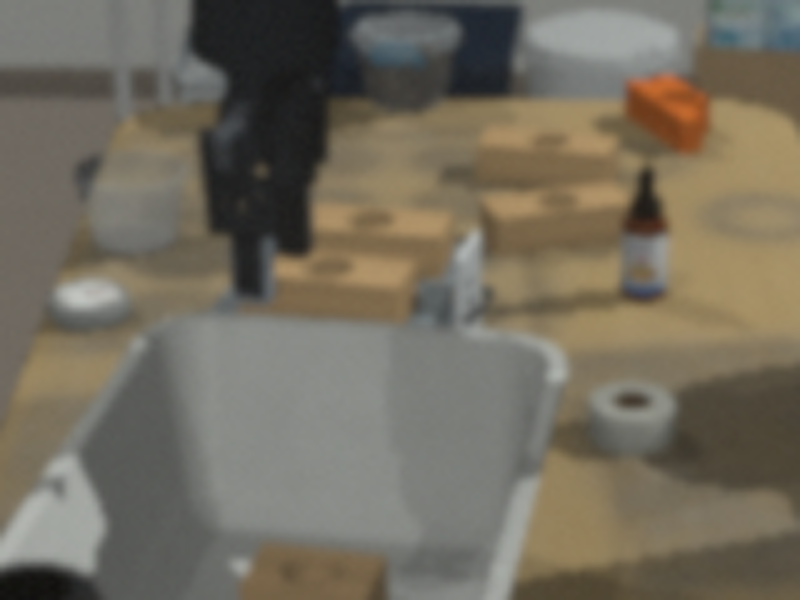

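Both whole blocks lie flat on the pan at (385,115) and (442,117). The bad blocks are in the tub and the bystanders are where they were. I'm handing in.

```bash
python3 -c "from rig import manip;print(manip.close_job())"
```

```text
the job is handed in; nothing more can be done
None
```

The job is done and handed in at about 33 s on the robot's clock, within the 72 s limit. I put the short block in the tub, then the chipped one. Then I lowered a whole block from the table onto the pan until the pan carried its weight, and let go.

- **Pan:** it carries two whole blocks, level to about 1%. Its top measured 60.3 mm, against 59.5 mm expected with two whole blocks. I had read it about 1 mm high with one block on it too, so this fits the mark within the camera's error. I did not read the pointer on the gauge itself, and I saw no sign that the pan reached its stop.
- **Tub:** a picture with the arm clear showed both bad blocks on its floor. In the last pictures the arm hid part of the tub, so the top view missed the short block and the side view missed the chipped one.
- **Everything else:** the two other whole blocks, the tub, bottle, label roll, and cup stayed where they were, within measuring error. The hygrometer did too, but only the top view found it at the end. The networks kept reporting the orange look-alike as a chipped block; I left it alone.
- **Forces:** the highest wrist force in the reports was about 8 N, while gripping a block on the table. It was under 2 N while setting the block on the pan and letting go.

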